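# Find the socket that fits the hub nut

### The job

On the grey hub block, press the raised keeper plate down until it lies level around the nut. Then try the three hexagonal sockets on that nut to find the one that fits it, and finish still gripping that socket, fully home and upright on the nut; do not let go of it. Leave the sockets that do not fit standing upright on the bench, and do not shift or knock over the other things.

Things in the scene. Friction and masses are not known exactly. Their poses are not given: they have to be found in the camera images.
- hub_seat (a point): the hub block: a fixed grey block 140 x 100 mm, 30 mm high, on the bench. The point is the middle of its top face, where its nut stands. x points from the plate's free edge towards the plate's hinge, z up.
- keeper_plate (a joint): keeper plate's angle, rad: 0 = level on the hub block, its lower stop; starts raised 0.12 to 0.22 at the free edge. Stiff hinge (some 2.5 N at the free edge moves it), stays where left. Plate 115 x 80 x 5 mm with a round 52 mm opening for the nut; hinge axis 63 mm behind the nut's axis (+x of hub_seat), 6 mm above the block's top. Level, its upper face is 5 mm above the block's top.
- plate_press (a point): point on the upper face of the keeper plate, at the middle of its free edge strip, 110 mm from the hinge axis and 47 mm from the nut's axis: press down here with closed fingers. It moves with the plate.
- nut_1: fixed steel hex nut on an upright stud, 20 mm across flats, the stud level with its top, nut 16 mm tall. nut_1 and nut_2 swap places between runs: the one on the hub block, inside the keeper plate's opening, is the nut to work on; the other is on the side block (leave it). Origin: centre of its underside, on the block's top; z up, x towards a corner of the hexagon.
- nut_2: fixed steel hex nut on an upright stud, 16 mm across flats, the stud 14 mm proud of it, nut 16 mm tall. nut_1 and nut_2 swap places between runs: the one on the hub block, inside the keeper plate's opening, is the nut to work on; the other is on the side block (leave it). Origin: centre of its underside, on the block's top; z up, x towards a corner of the hexagon.
- socket_1_mid (a point): loose steel socket: hexagonal tube 30 mm across outer flats, 60 mm tall, about 0.15 kg, closed top with a small dark square, open bottom; stands mouth down on the bench. Point: its centre, 30 mm above the mouth. z up, x towards an outer corner: flats to pinch face +y, -y and every 60 degrees. All three sockets look alike outside; openings differ in size and depth, not told: try them.
- socket_2_mid (a point): loose steel socket: hexagonal tube 30 mm across outer flats, 60 mm tall, about 0.15 kg, closed top with a small dark square, open bottom; stands mouth down on the bench. Point: its centre, 30 mm above the mouth. z up, x towards an outer corner: flats to pinch face +y, -y and every 60 degrees. In each socket the six-sided opening lies the same way round as the outside, so turn its flats in line with the nut's.
- socket_3_mid (a point): loose steel socket: hexagonal tube 30 mm across outer flats, 60 mm tall, about 0.15 kg, closed top with a small dark square, open bottom; stands mouth down on the bench. Point and axes as socket_1_mid. A socket that fits has a good 1 mm play all round and a bevelled mouth and goes down until its mouth stands on the hub block's top (its centre 30 mm above that); one that does not fit stops with its mouth 10 mm or more above the block.
- side_block: fixed plain grey block 66 x 66 mm, 30 mm high, that carries the other nut; origin at the centre of its underside. Leave it.
- solder_spool: loose solder reel with blue flanges, 55 mm wide, 47 mm tall. A bystander: leave it where it is.
- flux_tin: loose round tin with green lid, 50 mm wide, 18 mm high. A bystander: leave it where it is.

How it is judged:
On the way, in this order (a step that is already met when the one before it is completed fails the run):
1. the keeper plate is pressed down level (value of joint keeper_plate below 0.03 rad), for 0.2 s.
2. the socket that fits is fully down on the hub nut, in the gripper (((horizontal distance between socket_1_mid and hub_seat below 0.004 m and z of socket_1_mid in the frame of hub_seat below 0.034 m and angle between socket_1_mid's own z axis and vertical below 0.08 rad and contact force between the fingers and socket_1 above 2 N and (height (world z) of socket_2_mid between 0.026 and 0.036 m and angle between socket_2_mid's own z axis and vertical below 0.1 rad) and (height (world z) of socket_3_mid between 0.026 and 0.036 m and angle between socket_3_mid's own z axis and vertical below 0.1 rad)) or (horizontal distance between socket_2_mid and hub_seat below 0.004 m and z of socket_2_mid in the frame of hub_seat below 0.034 m and angle between socket_2_mid's own z axis and vertical below 0.08 rad and contact force between the fingers and socket_2 above 2 N and (height (world z) of socket_1_mid between 0.026 and 0.036 m and angle between socket_1_mid's own z axis and vertical below 0.1 rad) and (height (world z) of socket_3_mid between 0.026 and 0.036 m and angle between socket_3_mid's own z axis and vertical below 0.1 rad)) or (horizontal distance between socket_3_mid and hub_seat below 0.004 m and z of socket_3_mid in the frame of hub_seat below 0.034 m and angle between socket_3_mid's own z axis and vertical below 0.08 rad and contact force between the fingers and socket_3 above 2 N and (height (world z) of socket_1_mid between 0.026 and 0.036 m and angle between socket_1_mid's own z axis and vertical below 0.1 rad) and (height (world z) of socket_2_mid between 0.026 and 0.036 m and angle between socket_2_mid's own z axis and vertical below 0.1 rad)))), for 0.2 s.
At the end, for the whole second after the job is handed in: Keeper plate level (0.03 rad); the socket that fits is on the hub nut, within 4 mm of its axis, mouth within 4 mm of the block's top, upright within 0.08 rad and still gripped (over 2 N); the other two sockets stand upright on the bench, let go (value of joint keeper_plate below 0.03 rad and ((horizontal distance between socket_1_mid and hub_seat below 0.004 m and z of socket_1_mid in the frame of hub_seat below 0.034 m and angle between socket_1_mid's own z axis and vertical below 0.08 rad and contact force between the fingers and socket_1 above 2 N and (height (world z) of socket_2_mid between 0.026 and 0.036 m and angle between socket_2_mid's own z axis and vertical below 0.1 rad) and (height (world z) of socket_3_mid between 0.026 and 0.036 m and angle between socket_3_mid's own z axis and vertical below 0.1 rad)) or (horizontal distance between socket_2_mid and hub_seat below 0.004 m and z of socket_2_mid in the frame of hub_seat below 0.034 m and angle between socket_2_mid's own z axis and vertical below 0.08 rad and contact force between the fingers and socket_2 above 2 N and (height (world z) of socket_1_mid between 0.026 and 0.036 m and angle between socket_1_mid's own z axis and vertical below 0.1 rad) and (height (world z) of socket_3_mid between 0.026 and 0.036 m and angle between socket_3_mid's own z axis and vertical below 0.1 rad)) or (horizontal distance between socket_3_mid and hub_seat below 0.004 m and z of socket_3_mid in the frame of hub_seat below 0.034 m and angle between socket_3_mid's own z axis and vertical below 0.08 rad and contact force between the fingers and socket_3 above 2 N and (height (world z) of socket_1_mid between 0.026 and 0.036 m and angle between socket_1_mid's own z axis and vertical below 0.1 rad) and (height (world z) of socket_2_mid between 0.026 and 0.036 m and angle between socket_2_mid's own z axis and vertical below 0.1 rad)))); the arm keeps its last pose, push and grip.
It fails at once if a bystander was shifted more than 30 mm (distance of any of solder_spool, flux_tin from where it was at the start of the episode above 0.03 m).
It fails at once if a socket was knocked over (angle between any of socket_1_mid, socket_2_mid, socket_3_mid's own z axis and vertical above 0.8 rad).
It also fails if it takes over 72 s, if anything falls off the work surface, if the arm or the gripper's body presses on something with over 40 N, if the wrist force passes 120 N, or if a joint passes its speed limit or range.

### The arm

A 7-joint arm with a two-finger parallel gripper is mounted at the origin on a cart in front of the work surface, level with it; the furniture and walls round the work are solid. World frame = base frame: x ahead of the robot, y to its left, z up, the work surface at z = 0. Lengths are in m, angles in rad, forces in N, time in s.
With the tool pointing down it reaches from about 0.4 to 0.85 m from the base axis. Payload 4.4 kg.
Tool frame: the origin (TCP) lies on the mounting face of the last link; the fingertips stand 199 mm ahead of it and the grasp point (between the pads) lies 180 mm ahead of it (ctrl.grip_depth is the distance from the TCP to the grasp point, in m); y points along the fingers, z is the direction in which the jaws open and shut, and the axes are right-handed (so a half turn about y gives the same grasp; the last joint's range is limited). The gripper opens to 94 mm and grips with 3 to 60 N. Pads are 16 mm wide; open, the fingers measure 119 mm over their backs; the gripper's body (75 mm by 177 mm) begins 78 mm behind the grasp point.
Start: joints at [1.104, 0.628, 0.038, 1.517, -0.027, 0.996, -0.02], TCP at [0.254, -0.598, 0.405] pointing down, gripper open.
Joint ranges: [-3.06, 3.06], [-0.37, 2.12], [-1.25, 1.32], [0.18, 2.47], [-1.1, 4.24], [0.23, 1.98], [-2.94, 2.94]. Speed limits (rad/s): [2.57, 2.57, 3.14, 3.14, 3.14, 3.14, 3.14].

### API

Orientations are given as a unit quaternion [x, y, z, w].
In Python, from cell import ctrl gives the robot as it stands.
- The arm moves only by the tool send_rows, never from a script. Its argument "moves" is text: rows parted by semicolons, each of 5 numbers parted by spaces: the opening, from 0 (shut) to 1 (fully open), then the shift along the tool's x, y, z in cm, then the turn about the tool's y in rad. A call has 1 to 10 rows; each row is the pose to reach, as a shift and turn from the pose commanded when the call began, along the tool's axes at that moment; what a row does not reach only later rows make up. A row lasts 1/8 s, in which the tool goes at most 62.5 mm and 10.7 degrees, less where a joint would pass 70% of its speed; a pose out of reach is approached as far as the arm can. A call with a gripper value outside its range is refused whole. The fingers move at their own pace and stop on an object; the grip force is fixed at half the most. Time passes only in rows, so rows that repeat a pose let the fingers close. It gives the time, the measured TCP pose, the force and the opening at its end, in the units of the state.
- ctrl.read_state(): the state, without advancing time (a new reading comes with each control period).
- ctrl.grab_frame(name): name is "side" or "top"; returns a dict with "frame" (400x640x3 uint8, red, green, blue), "fx", "fy", "cx", "cy" (pixels), "extrinsics" (4x4, takes a point from world to camera coordinates). Camera axes: x right, y down, z forward; pixel columns grow to the right and rows downward; lengths in m; the calibration is good to about 2 mm. A picture is of the moment at which its call begins. There is no depth.
- ctrl.sign_off(): hands the job in, once; it reports no verdict.
The state is a dict: "clock": time; "joints": joint angles; "qd": joint speeds; "joint_torque": joint torques, N m; "tool_pos": TCP position; "ee_rot": TCP orientation; "ft_force": force on the tool from outside, world axes, zero at the start; "torque": the same for the moment, N m; "gripper_width": finger opening in m.
Only numpy, scipy, OpenCV 4.12 (cv2) and the standard library are available. Lean on these libraries where they do the work, as an engineer would, in place of code of your own. Each camera call takes 0.05 s, during which the arm holds its last target.

## Working session

There is one attempt and no reset: what is moved stays moved. The work goes in short steps, Python scripts to look and compute and a tool call to move; the robot and the scene stay as the last step left them, time stands still between calls to the robot, and variables do not carry over. Pictures are saved under pics/ and viewed, and the job is handed in when it is done.

Besides the shell and the picture viewer there is one more tool, called after "Request:" by a JSON object that holds its "name" and its "arguments". send_rows: Moves the arm, as the interface text tells. Its arguments: {"type":"object","properties":{"moves":{"type":"string"}},"required":["moves"]}

```bash
mkdir -p pics; python3 - <<'E'
from cell import ctrl
import cv2
s=ctrl.read_state()
for k,v in s.items(): print(k,v)
for n in ("side","top"):
    f=ctrl.grab_frame(n); cv2.imwrite(f"pics/{n}0.png",f["frame"][:,:,::-1]); print(n,f["fx"],f["fy"],f["cx"],f["cy"],f["extrinsics"])
E
```

```text
clock 0.0
joints [ 1.10419871  0.62933971  0.03843065  1.51833061 -0.02700432  0.99627987
 -0.02000826]
qd [-5.43211450e-04  6.25031407e-04  1.98395194e-03  2.09103140e-04
 -8.56173099e-04  2.87865123e-04  8.30751276e-05]
joint_torque [ 1.74246807e-04 -5.49727285e+01  1.14349198e+00 -1.86630374e+01
 -5.23759949e-02  2.38476391e-02  2.02458227e-04]
tool_pos [ 0.25352769 -0.59821536  0.40376969]
ee_rot [-0.14089046  0.69359198 -0.6923188   0.14062259]
ft_force [ 0.10095763 -0.15292452  0.02844188]
torque [-0.00629648 -0.0529604   0.00279741]
gripper_width 0.09383257581144186
side 494.378593041054 494.378593041054 319.4767445033868 192.0439726880897 [[-9.99937227e-01 -9.88889238e-03 -5.26809176e-03  5.14600888e-01]
 [-1.98129535e-04  4.85704343e-01 -8.74123133e-01  2.25408029e-02]
 [ 1.12028446e-02 -8.74067218e-01 -4.85675813e-01  1.12777852e+00]
 [ 0.00000000e+00  0.00000000e+00  0.00000000e+00  1.00000000e+00]]
top 439.40305814224354 439.40305814224354 321.56298548331154 192.13894585851827 [[ 3.44946505e-03 -9.99853572e-01 -1.67611098e-02  3.72768985e-02]
 [-9.82504642e-01 -2.67600616e-04 -1.86237906e-01  5.27458604e-01]
 [ 1.86206151e-01  1.71102893e-02 -9.82361699e-01  1.07403884e+00]
 [ 0.00000000e+00  0.00000000e+00  0.00000000e+00  1.00000000e+00]]
```

View pics/side0.png

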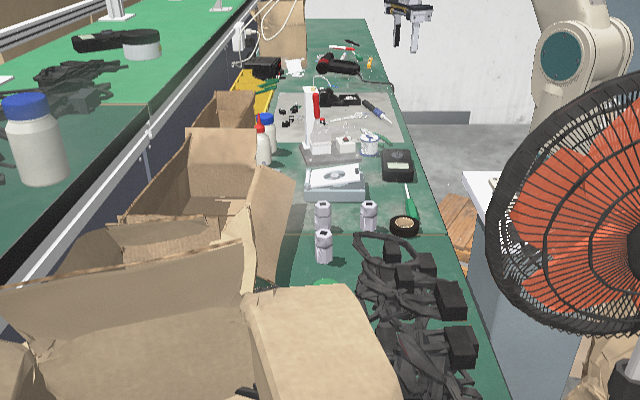

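View pics/top0.png

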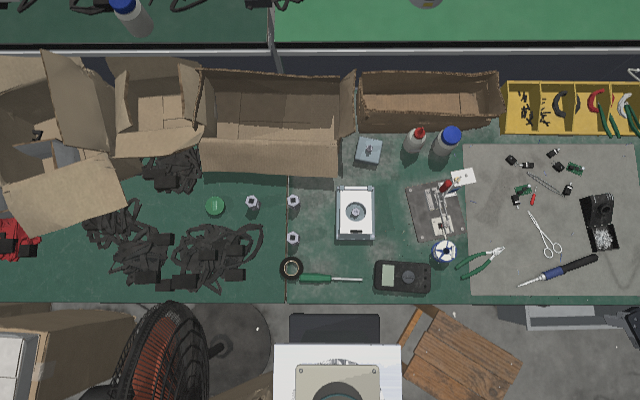

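The overview shows the hub block near top-view pixel (355,212) and the sockets near (252,201), (293,200) and (293,237). The tin is near (215,205), the spool near (444,252) and the side block near (369,150). Next I'll zoom in.

```bash
python3 - <<'E'
import cv2,numpy as np
a=cv2.imread("pics/top0.png")
cv2.imwrite("pics/topz.png",cv2.resize(a[125:275,195:395],(800,600),interpolation=cv2.INTER_CUBIC))
a=cv2.imread("pics/side0.png")
cv2.imwrite("pics/sidez.png",cv2.resize(a[150:290,260:440],(771,600),interpolation=cv2.INTER_CUBIC))
E
```

```text
(no output)
```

View pics/topz.png

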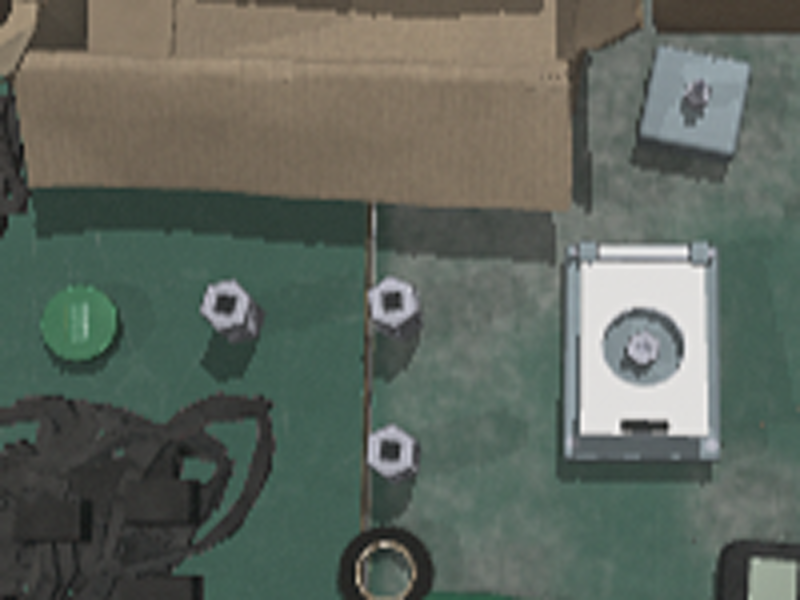

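View pics/sidez.png

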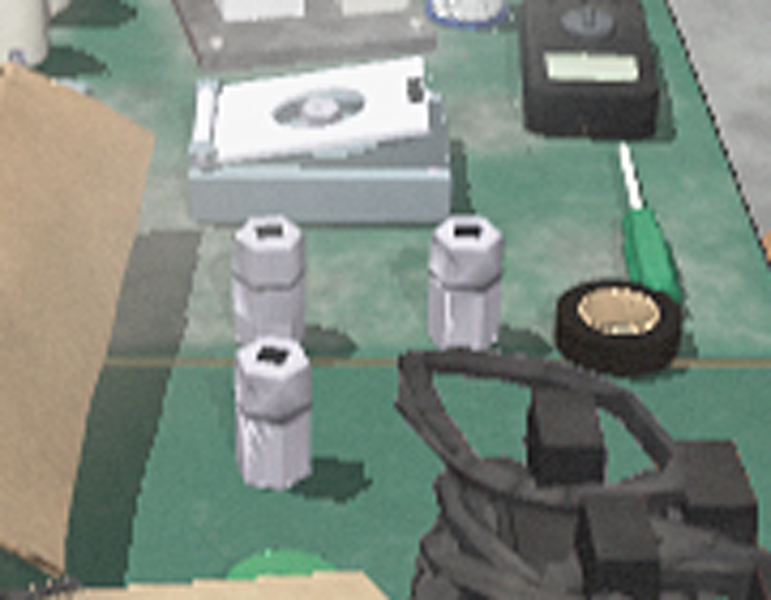

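```bash
cat > h.py <<'E'
import numpy as np,cv2
from scipy.spatial.transform import Rotation as R
from cell import ctrl
def grab(n,name=None):
    f=ctrl.grab_frame(n)
    if name: cv2.imwrite(f"pics/{name}.png",f["frame"][:,:,::-1])
    return f
def ray(f,uv,z):
    E=np.array(f["extrinsics"]);Rt=E[:3,:3];t=E[:3,3]
    uv=np.atleast_2d(uv).astype(float)
    d=np.c_[(uv[:,0]-f["cx"])/f["fx"],(uv[:,1]-f["cy"])/f["fy"],np.ones(len(uv))]@Rt
    c=-Rt.T@t
    return c+d*((z-c[2])/d[:,2])[:,None]
def proj(f,p):
    E=np.array(f["extrinsics"]);q=np.atleast_2d(p)@E[:3,:3].T+E[:3,3]
    return np.c_[q[:,0]/q[:,2]*f["fx"]+f["cx"],q[:,1]/q[:,2]*f["fy"]+f["cy"]]
def tri(fa,ua,fb,ub):
    def P(f): return np.array([[f["fx"],0,f["cx"]],[0,f["fy"],f["cy"]],[0,0,1]])@np.array(f["extrinsics"])[:3]
    X=cv2.triangulatePoints(P(fa),P(fb),np.array(ua,float).reshape(2,1),np.array(ub,float).reshape(2,1))
    return (X[:3]/X[3]).ravel()
def zoom(f,u0,v0,w,h,s,name):
    c=f["frame"][v0:v0+h,u0:u0+w,::-1]
    cv2.imwrite(f"pics/{name}.png",cv2.resize(c,(w*s,h*s),interpolation=cv2.INTER_CUBIC))
def pose():
    s=ctrl.read_state();r=R.from_quat(s["ee_rot"]).as_matrix()
    return np.array(s["tool_pos"]),r,s
def dark(f,u,v,r=6,th=80):
    g=cv2.cvtColor(f["frame"],cv2.COLOR_RGB2GRAY).astype(float)
    p=g[v-r:v+r+1,u-r:u+r+1]; w=np.clip(th-p,0,None)
    yy,xx=np.mgrid[v-r:v+r+1,u-r:u+r+1]
    return np.array([(w*xx).sum(),(w*yy).sum()])/w.sum()
E
python3 - <<'E'
from h import *
t=grab("top");s=grab("side")
print(pose()[1].round(3))
zoom(t,340,180,34,34,17,"nut0");zoom(t,240,188,66,62,9,"socks0")
zoom(s,300,165,75,45,10,"hubside0")
for u,v in((252,201),(293,200),(293,237)):
    c=dark(t,u,v,4); p=ray(t,c,.06)[0]; print(c,p.round(4),'exp side',proj(s,p).round(1))
for u,v in((322,203),(368,203),(322,233)):
    c=dark(s,u,v,4); print('side',c,ray(s,c,.06)[0].round(4))
E
```

```text
[[-0.921 -0.     0.39 ]
 [-0.39   0.001 -0.921]
 [-0.    -1.    -0.001]]
[251.048583   200.62348178] [0.5036 0.2166 0.06  ] exp side [[324.1 232.7]]
[292.75287356 199.75862069] [0.5058 0.1109 0.06  ] exp side [[323.1 203.7]]
[292.35511983 237.18082789] [0.4114 0.1104 0.06  ] exp side [[369.5 203.6]]
side [nan nan] [nan nan nan]
side [368.57788945 203.43718593] [0.4132 0.1095 0.06  ]
side [322.98427673 232.55974843] [0.5057 0.2162 0.06  ]h.py:31: RuntimeWarning: invalid value encountered in divide
  return np.array([(w*xx).sum(),(w*yy).sum()])/w.sum()
```

View pics/nut0.png

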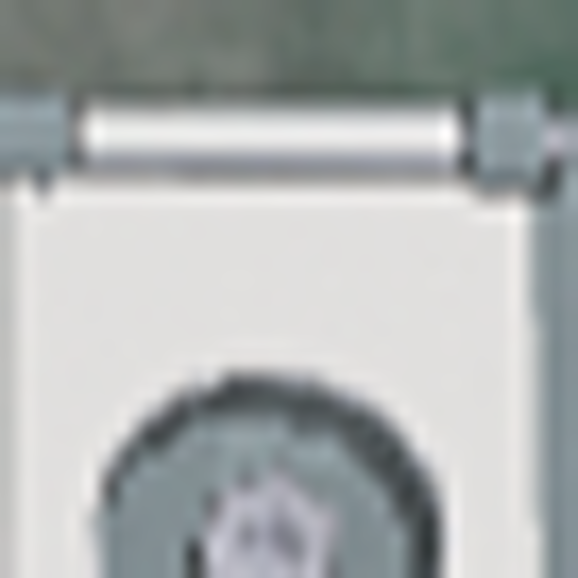

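View pics/socks0.png

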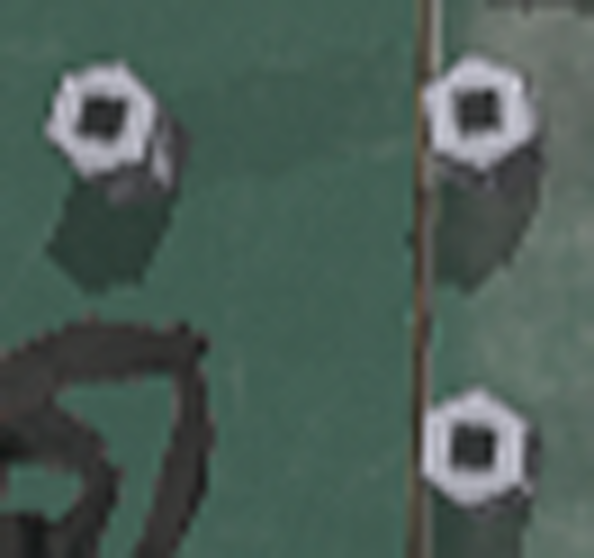

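View pics/hubside0.png

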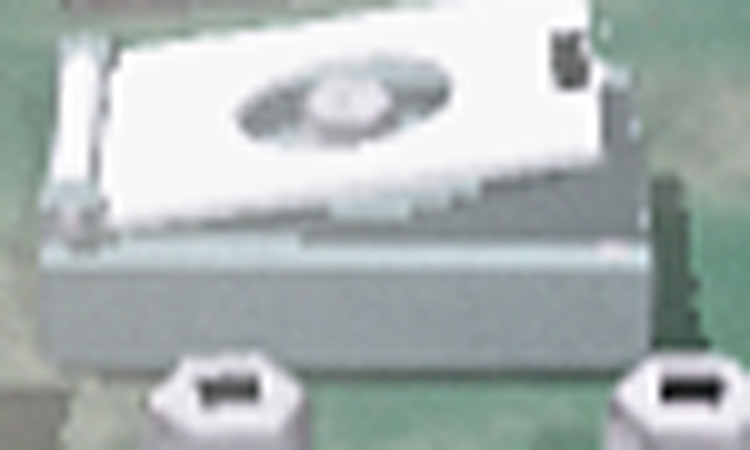

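```bash
python3 - <<'E'
from h import *
t=grab("top");s=grab("side")
# triangulate mark
a=dark(t,356,231,5,90); b=dark(s,357,171,4,130)
print(a,b,tri(t,a,s,b),ray(t,a,.055),ray(t,a,.045))
# plate / white mask hole, hinge
zoom(t,330,180,50,65,9,"hubtop0")
g=cv2.cvtColor(t["frame"],cv2.COLOR_RGB2GRAY)
m=((g>190)&(np.arange(640)[None]>325)&(np.arange(640)[None]<385)).astype(np.uint8); m[:175]=0;m[250:]=0
cs,_=cv2.findContours(m,cv2.RETR_CCOMP,cv2.CHAIN_APPROX_NONE)
for c in cs:
    if cv2.contourArea(c)>50: print(cv2.contourArea(c),cv2.minAreaRect(c),cv2.fitEllipse(c))
E
```

```text
[355.59212198 231.02287166] [356.53898305 171.09152542] [ 0.42821724 -0.04737992  0.05488876] [[ 0.42747143 -0.04727266  0.055     ]] [[ 0.42846658 -0.04787603  0.045     ]]
1220.5 ((355.4999694824219, 211.99998474121094), (30.999996185302734, 41.99999237060547), 0.0) ((355.2972106933594, 211.67529296875), (35.784671783447266, 48.666168212890625), 176.1962127685547)
352.5 ((355.26922607421875, 211.15382385253906), (21.63330841064453, 21.355958938598633), 56.3099365234375) ((355.35736083984375, 211.20755004882812), (20.779783248901367, 21.718603134155273), 111.54728698730469)
```

View pics/hubtop0.png

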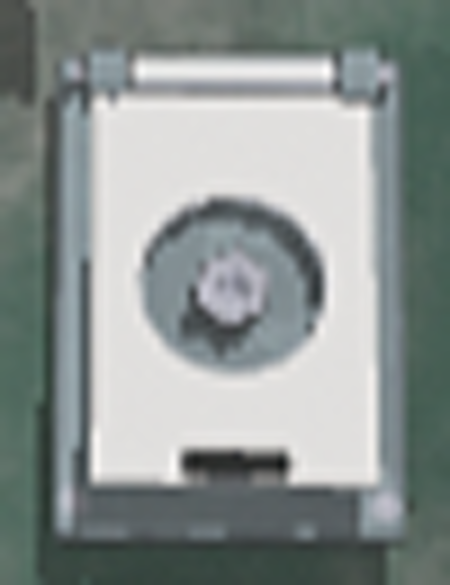

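```bash
cat >> h.py <<'E'
def go(x,y,z,yaw=None):
    """shift cm (tool x,y,z) and turn to reach TCP world xyz; yaw=desired world angle of tool z (deg)"""
    p,r,s=pose()
    d=(np.array([x,y,z])-p)*100@r
    cur=np.degrees(np.arctan2(r[1,2],r[0,2]))
    t=0 if yaw is None else -np.radians((yaw-cur+90)%180-90)
    print("now",p.round(4),"yaw",round(cur,2),"F",np.round(s["ft_force"],1),"w",round(s["gripper_width"],4),"t",s["clock"],"q7",np.round(s["joints"][6],2))
    print("shift cm",d.round(2),"turn",round(t,3),"min rows",max(np.linalg.norm(d)/6.25,abs(t)/.1867).__round__(1))
E
python3 -c "
from h import *
go(.428,-.047,.29,-90)"
```

```text
now [ 0.2536 -0.5984  0.4044] yaw -67.04 F [-0.3  0.   0.4] w 0.0938 t 0.3 q7 -0.02
shift cm [-37.57  11.46 -43.96] turn 0.401 min rows 9.4
```

Request:
{"name": "send_rows", "arguments": {"moves": "0 -37.57 4 -43.96 0.4;0 -37.57 4 -43.96 0.4;0 -37.57 4 -43.96 0.4;0 -37.57 4 -43.96 0.4;0 -37.57 4 -43.96 0.4;0 -37.57 4 -43.96 0.4;0 -37.57 4 -43.96 0.4;0 -37.57 6 -43.96 0.4;0 -37.57 9 -43.96 0.4;0 -37.57 11.5 -43.96 0.4"}}

```text
clock: 1.55
tool_pos: [0.4294, -0.0441, 0.2896]
ee_rot: [-0.0, 0.707, -0.707, 0.003]
ft_force: [1.1, -0.4, -0.2]
gripper_width: 0.0001
```

```bash
python3 -c "
from h import *
go(.428,-.047,.27,-90)
f=grab('side');zoom(f,280,120,130,100,6,'a1')
f=grab('top');zoom(f,320,170,80,80,7,'a2')"
```

```text
now [ 0.4294 -0.0441  0.2896] yaw -89.71 F [ 1.1 -0.4 -0.2] w 0.0001 t 1.55 q7 -1.4
shift cm [0.15 1.96 0.29] turn 0.005 min rows 0.3
```

View a1.

View pics/a1.png

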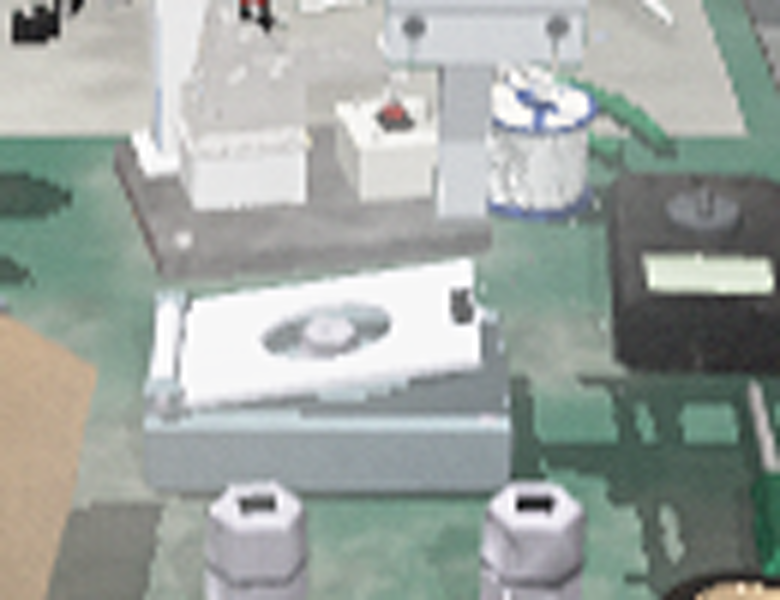

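View pics/a2.png

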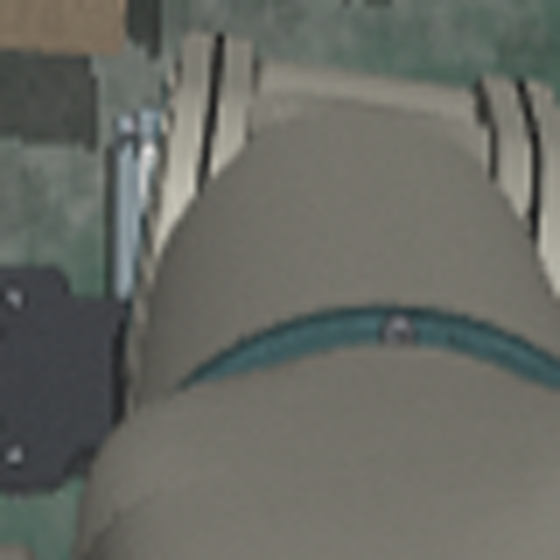

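Request:
{"name": "send_rows", "arguments": {"moves": "0 0.15 2.5 0.29 0.005;0 0.15 3.5 0.29 0.005;0 0.15 4.2 0.29 0.005;0 0.15 4.8 0.29 0.005;0 0.15 5.3 0.29 0.005;0 0.15 5.5 0.29 0.005;0 0.15 5.6 0.29 0.005;0 0.15 5.6 0.29 0.005"}}

```text
clock: 2.65
tool_pos: [0.4267, -0.0502, 0.2342]
ee_rot: [-0.002, -0.707, 0.707, 0.001]
ft_force: [-1.6, -1.1, 6.8]
gripper_width: 0.0009
```

Request:
{"name": "send_rows", "arguments": {"moves": "0 0 0.25 0 0;0 0 0.4 0 0;0 0 0.4 0 0"}}

```text
clock: 3.02
tool_pos: [0.4264, -0.0503, 0.2329]
ee_rot: [0.003, 0.707, -0.707, -0.001]
ft_force: [-7.8, -0.2, 47.4]
gripper_width: 0.0008
```

```bash
python3 -c "
from h import *
go(.428,-.047,.27,-90)
f=grab('side');zoom(f,280,120,130,100,6,'b1')"
```

```text
now [ 0.4264 -0.0503  0.2329] yaw -90.31 F [-7.8 -0.2 47.4] w 0.0008 t 3.025 q7 -1.22
shift cm [-0.17 -3.71 -0.34] turn -0.005 min rows 0.6
```

View pics/b1.png

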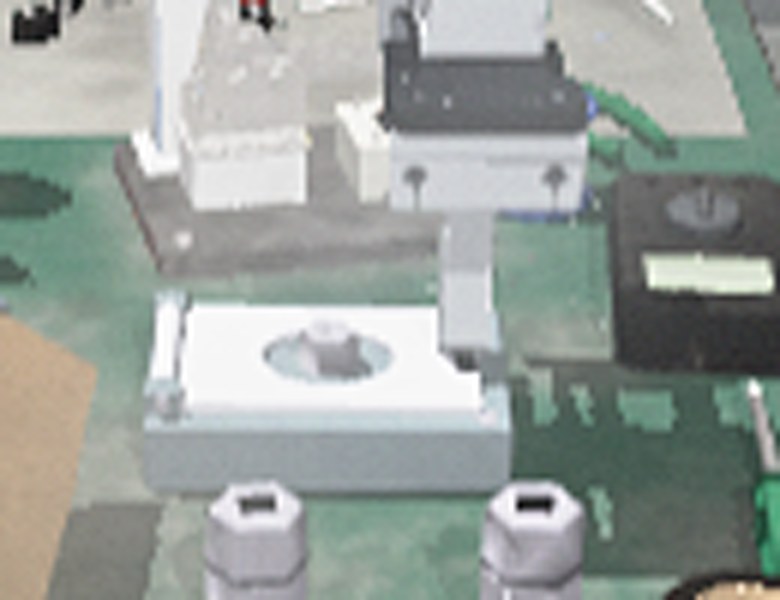

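```bash
python3 - <<'E'
from h import *
f=ctrl.grab_frame("top")
a=cv2.imread("pics/top0.png")
S=8
def hexfit(u,v,r,z,th):
    c=a[v-r:v+r+1,u-r:u+r+1]
    b=cv2.resize(c,None,fx=S,fy=S,interpolation=cv2.INTER_CUBIC)
    g=cv2.cvtColor(b,cv2.COLOR_BGR2GRAY)
    m=(g>th).astype(np.uint8)
    cs,_=cv2.findContours(m,cv2.RETR_EXTERNAL,cv2.CHAIN_APPROX_NONE)
    c=max(cs,key=cv2.contourArea)
    c=cv2.convexHull(c)[:,0,:].astype(float)
    uv=(c+.5)/S-.5+np.array([u-r,v-r])
    P=ray(f,uv,z)[:,:2].astype(np.float32)
    M=cv2.moments(P.reshape(-1,1,2)); ctr=np.array([M['m10'],M['m01']])/M['m00']
    # densify and 6th harmonic weighted by angle
    Q=np.vstack([np.linspace(P[i],P[(i+1)%len(P)],20,endpoint=False) for i in range(len(P))])-ctr
    an=np.arctan2(Q[:,1],Q[:,0]);rr=np.hypot(*Q.T)
    grid=np.linspace(-np.pi,np.pi,720,endpoint=False);o=np.argsort(an)
    ri=np.interp(grid,an[o],rr[o],period=2*np.pi)
    h=(ri*np.exp(-6j*grid)).sum()
    print((u,v),th,'ctr',ctr.round(4),'corner angle deg',round(float(np.degrees(-np.angle(h)/6)),1),'amp',round(abs(h)*2/720*1e3,2),'area mm2',round(M['m00']*1e6),'exp',779)
for th in(130,145,160):
  for u,v in((252,201),(293,200),(293,237)): hexfit(u,v,9,.06,th)
E
```

```text
(252, 201) 130 ctr [0.5036 0.217 ] corner angle deg -16.4 amp 0.64 area mm2 677 exp 779
(293, 200) 130 ctr [0.5056 0.1112] corner angle deg 11.2 amp 0.63 area mm2 713 exp 779
(293, 237) 130 ctr [0.4116 0.111 ] corner angle deg -5.4 amp 0.71 area mm2 681 exp 779
(252, 201) 145 ctr [0.5037 0.217 ] corner angle deg -16.7 amp 0.59 area mm2 630 exp 779
(293, 200) 145 ctr [0.5055 0.1113] corner angle deg 10.2 amp 0.67 area mm2 660 exp 779
(293, 237) 145 ctr [0.4115 0.1111] corner angle deg -5.0 amp 0.68 area mm2 638 exp 779
(252, 201) 160 ctr [0.5038 0.2169] corner angle deg -16.3 amp 0.55 area mm2 581 exp 779
(293, 200) 160 ctr [0.5056 0.1113] corner angle deg 9.8 amp 0.62 area mm2 606 exp 779
(293, 237) 160 ctr [0.4116 0.1111] corner angle deg -4.8 amp 0.65 area mm2 589 exp 779
```

Request:
{"name": "send_rows", "arguments": {"moves": "0 0 -4 0 0;0.3 0 -8 0 0;0.6 0 -10 -4 0;0.6 0 -10 -10 0;0.6 -1 -10 -15.5 0;0.6 -1.5 -10 -15.5 0"}}

```text
clock: 3.88
tool_pos: [0.4425, 0.1101, 0.3298]
ee_rot: [-0.001, 0.708, -0.706, 0.003]
ft_force: [-0.7, -0.8, -1.3]
gripper_width: 0.0468
```

```bash
python3 -c "
from h import *
t=grab('top','top1');s=grab('side','side1')
zoom(t,325,170,70,80,7,'c2');zoom(s,290,160,90,50,8,'c1')"
```

```text
(no output)
```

View pics/c2.png

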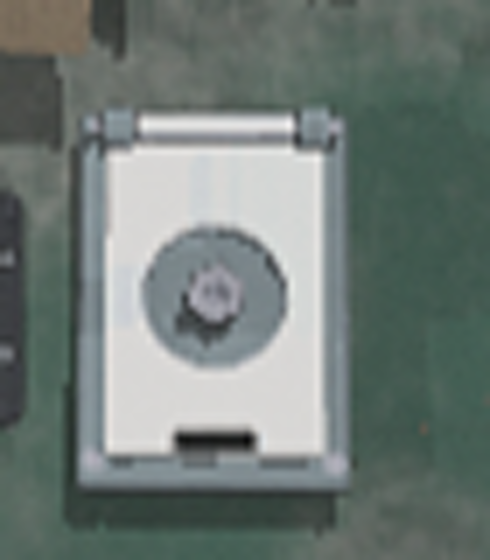

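View pics/c1.png

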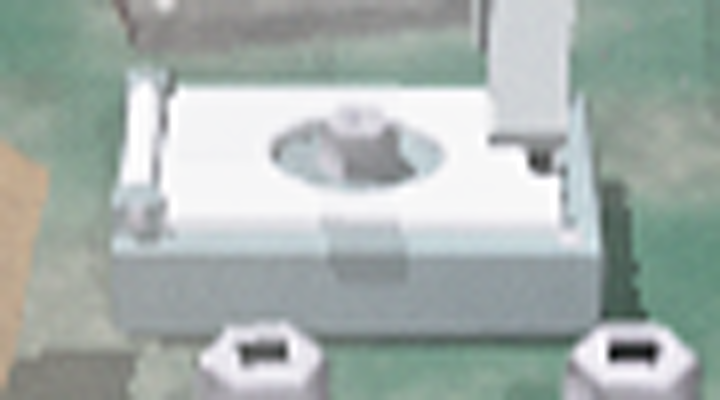

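```bash
cat >> h.py <<'E'
def sub(a,u,v,r,th,S=8,bigger=True,hull=True):
    b=cv2.resize(a[v-r:v+r+1,u-r:u+r+1],None,fx=S,fy=S,interpolation=cv2.INTER_CUBIC)
    g=cv2.cvtColor(b,cv2.COLOR_RGB2GRAY)
    m=((g>th) if bigger else (g<th)).astype(np.uint8)
    cs,_=cv2.findContours(m,cv2.RETR_EXTERNAL,cv2.CHAIN_APPROX_NONE)
    # contour containing/closest to centre
    c=max(cs,key=cv2.contourArea)
    if hull: c=cv2.convexHull(c)
    return (c[:,0,:]+.5)/S-.5+np.array([u-r,v-r]), g
def hexpts(f,uv,z):
    P=ray(f,uv,z)[:,:2].astype(np.float32)
    M=cv2.moments(P.reshape(-1,1,2)); ctr=np.array([M['m10'],M['m01']])/M['m00']
    Q=np.vstack([np.linspace(P[i],P[(i+1)%len(P)],20,endpoint=False) for i in range(len(P))])-ctr
    an=np.arctan2(Q[:,1],Q[:,0]);rr=np.hypot(*Q.T)
    grid=np.linspace(-np.pi,np.pi,720,endpoint=False);o=np.argsort(an)
    ri=np.interp(grid,an[o],rr[o],period=2*np.pi)
    h=(ri*np.exp(-6j*grid)).sum()
    return ctr,np.degrees(-np.angle(h)/6),abs(h)/360*1e3,M['m00']*1e6
E
python3 - <<'E'
from h import *
t=grab("top");a=t["frame"]
g=cv2.cvtColor(a,cv2.COLOR_RGB2GRAY); print(g[204:220,348:364])
g8=g.copy()
m=(g>185).astype(np.uint8); m[:,:335]=0;m[:,375:]=0;m[:188]=0;m[240:]=0
cs,_=cv2.findContours(m,cv2.RETR_CCOMP,cv2.CHAIN_APPROX_NONE)
# plate outer + hole via subpixel
S=8
b=cv2.resize(g[185:245,333:380],None,fx=S,fy=S,interpolation=cv2.INTER_CUBIC)
mm=(b>180).astype(np.uint8)
cs,hi=cv2.findContours(mm,cv2.RETR_CCOMP,cv2.CHAIN_APPROX_NONE)
for c in cs:
    A=cv2.contourArea(c)/S/S
    if A<100: continue
    uv=(c[:,0,:]+.5)/S-.5+np.array([333,185])
    P=ray(t,uv,.035)[:,:2].astype(np.float32)
    print(A,'rect',cv2.minAreaRect(P*1000),'ell',cv2.fitEllipse(P*1000))
for th in(125,140,155):
  uv,_=sub(a,355,211,6,th); print(th,uv.mean(0),hexpts(t,uv,.046))
E
```

```text
[[194 167 128 139 142 140 142 140 130 131 131  96 100 117 190 217]
 [128 123 137 138 137 138 139 136 130 129 132 133 131  95 119 191]
 [128 138 131 129 130 132 131 130 120 129 130 132 130 131 127 105]
 [132 130 129 131 131 131 117 133 122 122 131 130 130 132 131  69]
 [130 132 131 132 122 136 118 143 152 130 129 130 130 131 130  97]
 [132 132 132 133 101 150 157 157 148 158 137 133 129 130 131 130]
 [131 131 132 133 118 160 146 148 129 150 158 141 129 130 129 129]
 [131 132 133 118 152 161 120 134 108 123 158 137 129 128 129 129]
 [130 130 132  65 166 162 141 145 128 119 157 125 130 127 129 129]
 [130 130 133  69 147 162 162 152 159 145 165 112 129 131 131 129]
 [134 137 120  74  66 135 155 162 163 137 144 113 130 128 129 131]
 [142 144  89  88  78  62 117 139 140  75  87 132 131 130 130 128]
 [137 144  87  86  87  74  63  64  60  74 130 131 128 130 128 126]
 [127 142 110 110 111  76  73  73  75  99 131 131 132 128 126 128]
 [130 135 141 143 145 102  75  98 105 137 136 135 135 131 129 152]
 [170 131 133 136 139 135 104 134 144 142 142 139 139 135 150 195]]
1294.5078125 rect ((478.168
[... 183 characters left out ...]
6409301757812)
342.3359375 rect ((479.0536804199219, -47.84571838378906), (53.776912689208984, 53.955265045166016), 28.799331665039062) ell ((478.869384765625, -48.01544189453125), (53.579803466796875, 54.10022735595703), 12.899499893188477)
125 [354.89583333 209.20833333] (array([ 0.4792754 , -0.04680338]), np.float64(-23.46596422554784), np.float64(0.060594756619759424), 1072.7958804185312)
140 [355.2172619  211.81845238] (array([ 0.47852749, -0.04777951]), np.float64(-9.708324636194993), np.float64(0.2791146526187356), 266.95678903893014)
155 [354.14285714 212.04464286] (array([ 0.47715916, -0.04493754]), np.float64(-19.80512967214764), np.float64(0.07910310706671327), 123.40515773046067)
```

```bash
python3 -c "
from h import *
t=grab('top');s=grab('side')
for z,r in((.03,0),(.046,0),(.06,0)): print(z,proj(s,[.480,-.048,z]),proj(t,[.4789,-.048,z]))
zoom(s,322,163,28,24,25,'d1')
zoom(t,344,200,24,22,25,'d2')
c=proj(s,[.540,-.2,.03]); print(c)
"
```

```text
0.03 [[334.36408499 180.50314068]] [[355.08056747 212.06001014]]
0.046 [[334.42829192 174.42730097]] [[355.44664605 211.16830021]]
0.06 [[334.4851873  169.04334714]] [[355.77551985 210.36721527]]
[[310.48158212 153.48504246]]
```

View pics/d1.png

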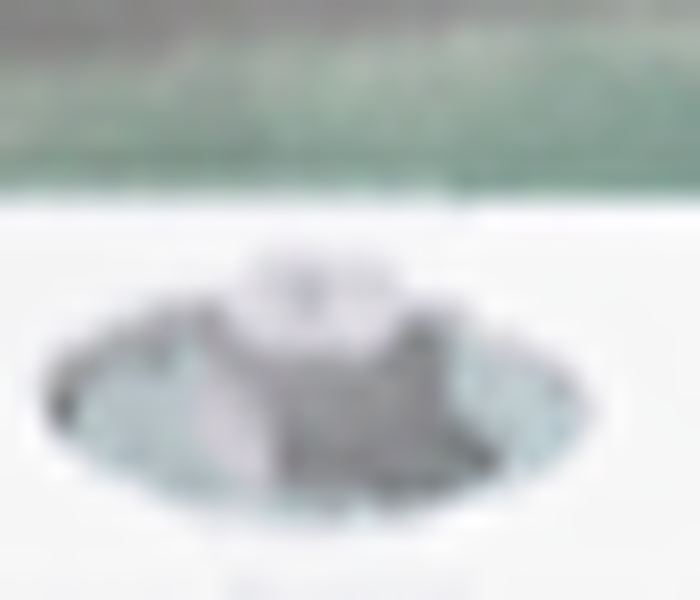

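View pics/d2.png

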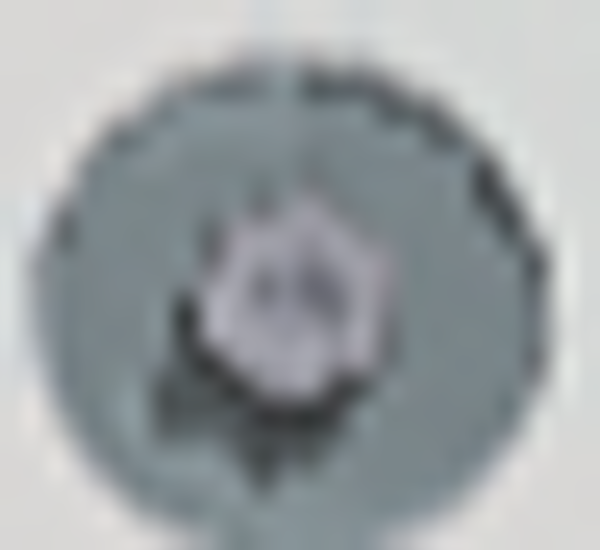

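```bash
python3 - <<'E'
from h import *
t=grab("top");a=t["frame"].astype(int)
d=a[...,0]-a[...,1]
print(d[205:218,350:361])
S=8;u,v,r=355,211,7
for nm,D in(("R-G",d),("R-B",a[...,0]-a[...,2])):
  b=cv2.resize(D[v-r:v+r+1,u-r:u+r+1].astype(np.float32),None,fx=S,fy=S,interpolation=cv2.INTER_LINEAR)
  for th in(-8,-5,-3,0,2):
    m=(b>th).astype(np.uint8)
    cs,_=cv2.findContours(m,cv2.RETR_EXTERNAL,cv2.CHAIN_APPROX_NONE)
    c=min((c for c in cs if cv2.contourArea(c)>S*S*8),key=lambda c:-cv2.contourArea(c),default=None)
    if c is None: continue
    uv=(cv2.convexHull(c)[:,0]+.5)/S-.5+np.array([u-r,v-r])
    o=hexpts(t,uv,.046);print(nm,th,o[0].round(4),[round(float(x),2) for x in o[1:]])
E
```

```text
[[-12 -12 -13 -11 -11 -11 -10 -12 -12 -13 -12]
 [-11 -12 -12 -13 -11 -12 -10 -12 -11 -11 -11]
 [-12 -11 -10 -12 -10 -11  -4 -11 -12 -11 -11]
 [-13 -12 -10  -7  -3  -4   0  -4 -10 -12 -11]
 [-12 -12  -5   1   0  -1   0  -1  -3  -8 -13]
 [-12 -11   0   0   0  -1  -2   0   0  -1 -12]
 [-11  -9   0   1  -2  -2  -2  -1   1   0 -10]
 [-12  -5   0  -1   0  -1  -2  -2   0  -3 -12]
 [-12  -4   0   1   0  -1  -1   0   0  -3 -12]
 [ -9  -4  -1   1  -1  -1   0   0   1  -6 -13]
 [ -6  -7  -6  -3   0   0  -1  -1  -6 -11 -10]
 [ -8  -8  -6  -6  -2   0  -4  -4 -12 -11  -9]
 [ -8  -9  -9  -6  -7  -3  -7  -8 -12 -12 -12]]
R-G -8 [ 0.4753 -0.0464] [-3.94, 0.35, 543.61]
R-G -5 [ 0.4766 -0.0473] [-5.91, 0.41, 406.19]
R-G -3 [ 0.4769 -0.0474] [-5.38, 0.41, 342.95]
R-B -8 [ 0.4702 -0.0449] [-13.24, 0.29, 178.3]
```

```bash
python3 -c "
from h import *
go(.412,.1105,.220,-95)"
```

```text
now [0.442  0.1033 0.3297] yaw -90.41 F [-0.1  0.5  0.9] w 0.0561 t 4.175 q7 -1.6
shift cm [ 3.   10.97 -0.7 ] turn 0.08 min rows 1.8
```

Request:
{"name": "send_rows", "arguments": {"moves": "0.6 1.5 0 -0.7 0.08;0.6 3 0 -0.7 0.08;0.6 3 1 -0.7 0.08;0.6 3 3 -0.7 0.08;0.6 3 3 -0.7 0.08;0.6 3 3 -0.7 0.08"}}

```text
clock: 4.92
tool_pos: [0.4126, 0.1117, 0.2997]
ee_rot: [-0.03, -0.706, 0.707, 0.03]
ft_force: [-0.5, 0.1, 0.1]
gripper_width: 0.0565
```

```bash
python3 -c "
from h import *
go(.412,.1105,.220,-95)
s=grab('side');zoom(s,330,120,90,110,5,'e1')"
```

```text
now [0.4126 0.1117 0.2997] yaw -94.85 F [-0.5  0.1  0.1] w 0.0565 t 4.925 q7 -1.65
shift cm [0.05 7.97 0.12] turn 0.003 min rows 1.3
```

View pics/e1.png

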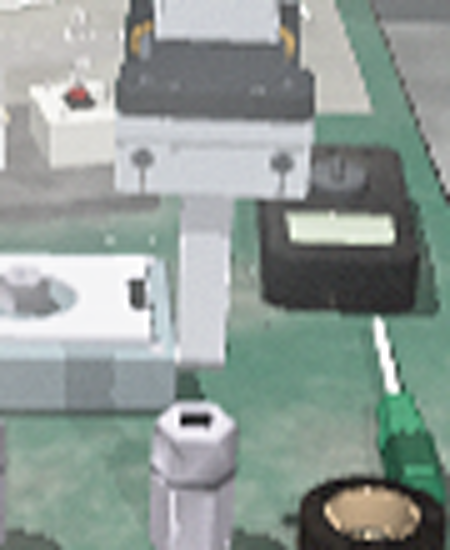

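Request:
{"name": "send_rows", "arguments": {"moves": "0.6 0 3 0.1 0;0.6 0 6 0.1 0;0.6 0 8 0.1 0;0.6 0 8 0.1 0;0.25 0 8 0.1 0;0.1 0 8 0.1 0;0.1 0 8 0.1 0;0.1 0 8 0.1 0"}}

```text
clock: 5.98
tool_pos: [0.4125, 0.1111, 0.2203]
ee_rot: [0.03, 0.707, -0.706, -0.029]
ft_force: [-0.4, -0.1, 6.4]
gripper_width: 0.0298
```

```bash
python3 -c "
from h import *
go(.479,-.048,.300,-95.5)
s=grab('side');zoom(s,330,120,90,110,5,'e2')"
```

```text
now [0.4125 0.1111 0.2203] yaw -94.83 F [-0.4 -0.1  6.4] w 0.0298 t 5.975 q7 -1.34
shift cm [-7.98 -7.97 15.29] turn 0.012 min rows 3.0
```

View pics/e2.png

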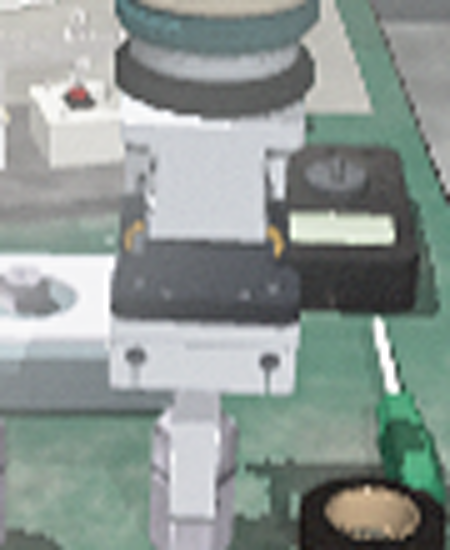

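Request:
{"name": "send_rows", "arguments": {"moves": "0.1 0 -4 0 0;0.1 0 -8 0 0;0.1 -3 -8 5 0.01;0.1 -6 -8 10 0.01;0.1 -8 -8 15.3 0.01;0.1 -8 -8 15.3 0.01;0.1 -8 -8 15.3 0.01;0.1 -8 -8 15.3 0.01"}}

```text
clock: 7.02
tool_pos: [0.4786, -0.0467, 0.2995]
ee_rot: [0.032, 0.707, -0.706, -0.033]
ft_force: [-0.3, -0.2, -1.3]
gripper_width: 0.0301
```

```bash
python3 -c "
from h import *
go(.4795,-.048,.270,-95.5)
s=grab('side');zoom(s,290,110,100,90,7,'e3')"
```

```text
now [ 0.4786 -0.0467  0.2995] yaw -95.26 F [-0.3 -0.2 -1.3] w 0.0301 t 7.025 q7 -1.16
shift cm [-0.11  2.95  0.13] turn 0.004 min rows 0.5
```

View pics/e3.png

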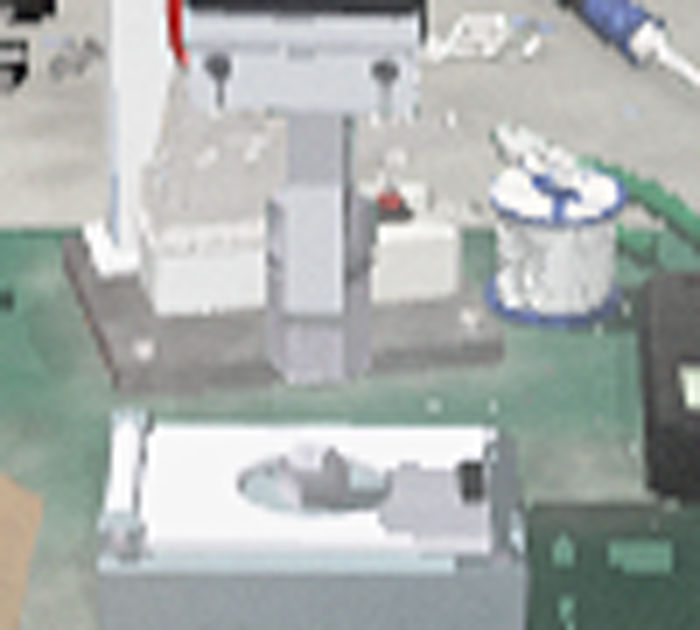

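Request:
{"name": "send_rows", "arguments": {"moves": "0.1 -0.14 1.5 0.12 0.005;0.1 -0.14 2.9 0.12 0.005;0.1 -0.14 3.2 0.12 0.005;0.1 -0.14 3.5 0.12 0.005;0.1 -0.14 3.8 0.12 0.005;0.1 -0.14 4 0.12 0.005"}}

```text
clock: 7.82
tool_pos: [0.4803, -0.0484, 0.2609]
ee_rot: [0.035, 0.707, -0.705, -0.035]
ft_force: [-5.1, 5.0, 30.5]
gripper_width: 0.0297
```

```bash
python3 -c "
from h import *
go(.4795,-.048,.270,-95.5)"
```

```text
now [ 0.4803 -0.0484  0.2609] yaw -95.64 F [-5.1  5.  30.5] w 0.0297 t 7.825 q7 -1.11
shift cm [ 0.08 -0.91 -0.04] turn -0.002 min rows 0.1
```

```bash
python3 -c "
from h import *
s=grab('side');zoom(s,290,110,100,90,7,'e4')"
```

```text
(no output)
```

View pics/e4.png

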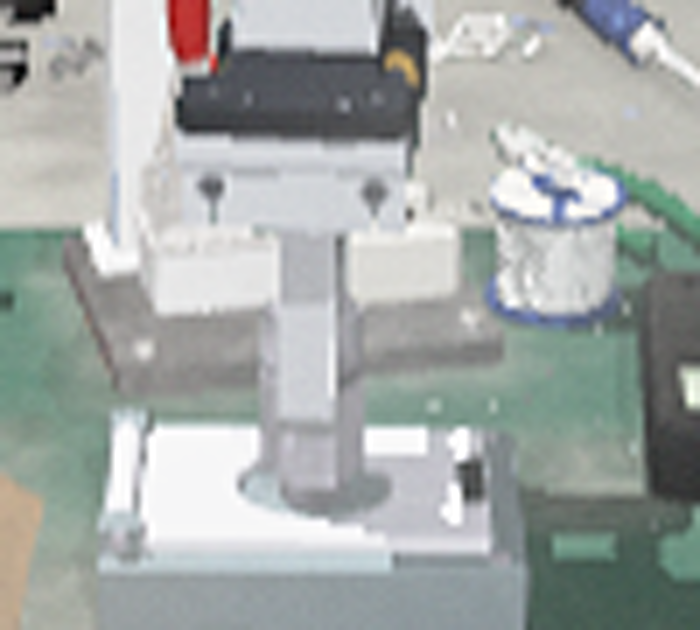

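Request:
{"name": "send_rows", "arguments": {"moves": "0.1 0.2 0 0 0;0.1 0.2 0 0 0"}}

```text
clock: 8.12
tool_pos: [0.4793, -0.0482, 0.261]
ee_rot: [0.036, 0.707, -0.705, -0.034]
ft_force: [1.5, 4.6, 11.1]
gripper_width: 0.0299
```

Request:
{"name": "send_rows", "arguments": {"moves": "0.1 -0.4 0 0 0;0.1 -0.4 0 0 0"}}

```text
clock: 8.38
tool_pos: [0.481, -0.0486, 0.2609]
ee_rot: [0.034, 0.708, -0.705, -0.036]
ft_force: [-5.4, 4.1, 19.0]
gripper_width: 0.03
```

Request:
{"name": "send_rows", "arguments": {"moves": "0.1 0.2 0 0.2 0;0.1 0.2 0 0.2 0"}}

```text
clock: 8.62
tool_pos: [0.4802, -0.049, 0.2609]
ee_rot: [0.034, 0.708, -0.704, -0.034]
ft_force: [-0.9, 8.0, 14.6]
gripper_width: 0.0299
```

Request:
{"name": "send_rows", "arguments": {"moves": "0.1 0 0 -0.4 0;0.1 0 0 -0.4 0"}}

```text
clock: 8.88
tool_pos: [0.4801, -0.0478, 0.261]
ee_rot: [0.035, 0.706, -0.706, -0.035]
ft_force: [-2.3, -0.0, 12.4]
gripper_width: 0.0295
```

```bash
python3 -c "
from h import *
go(.4125,.111,.222,-95)"
```

```text
now [ 0.4801 -0.0478  0.261 ] yaw -95.7 F [-2.3 -0.  12.4] w 0.0295 t 8.875 q7 -1.11
shift cm [  8.31   3.9  -15.12] turn -0.012 min rows 2.8
```

Request:
{"name": "send_rows", "arguments": {"moves": "0.1 0 -4 0 0;0.1 2 -5.5 -4 0;0.1 5 -5.5 -10 -0.012;0.1 8.3 -5.5 -15.1 -0.012;0.1 8.3 -5.5 -15.1 -0.012;0.1 8.3 -3 -15.1 -0.012;0.1 8.3 0 -15.1 -0.012;0.1 8.3 2.5 -15.1 -0.012;0.1 8.3 2.5 -15.1 -0.012"}}

```text
clock: 10.0
tool_pos: [0.4129, 0.1097, 0.2337]
ee_rot: [-0.031, -0.706, 0.707, 0.032]
ft_force: [0.4, 0.3, -1.1]
gripper_width: 0.0297
```

```bash
python3 -c "
from h import *
go(.4125,.111,.222,-95)
s=grab('side');zoom(s,330,120,90,110,5,'e5')"
```

```text
now [0.4129 0.1097 0.2337] yaw -95.12 F [ 0.4  0.3 -1.1] w 0.0297 t 10.0 q7 -1.34
shift cm [ 0.05  1.17 -0.12] turn -0.002 min rows 0.2
```

View pics/e5.png

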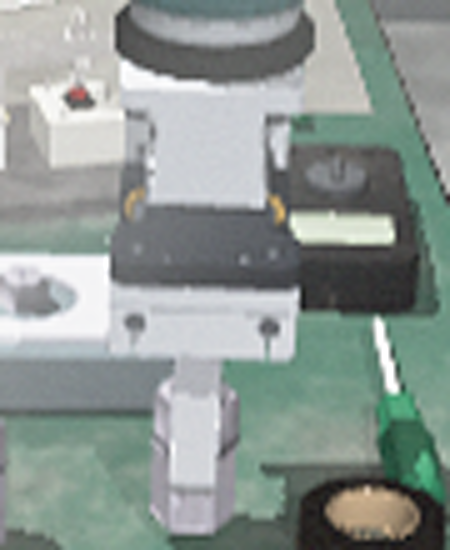

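Request:
{"name": "send_rows", "arguments": {"moves": "0.1 0 0.6 -0.1 0;0.1 0 1 -0.1 0;0.1 0 1.25 -0.1 0;0.1 0 1.3 -0.1 0"}}

```text
clock: 10.55
tool_pos: [0.4129, 0.112, 0.2217]
ee_rot: [-0.031, -0.706, 0.706, 0.031]
ft_force: [0.2, 0.1, -0.9]
gripper_width: 0.0296
```

Request:
{"name": "send_rows", "arguments": {"moves": "0.1 0 0.12 0 0;0.1 0 0.15 0 0"}}

```text
clock: 10.8
tool_pos: [0.413, 0.112, 0.2203]
ee_rot: [0.031, 0.707, -0.706, -0.031]
ft_force: [-0.7, 0.5, 4.4]
gripper_width: 0.0299
```

Request:
{"name": "send_rows", "arguments": {"moves": "0.4 0 0 0 0;0.6 0 0 0 0;0.6 0 0 0 0;0.6 0 -4 0 0;0.6 0 -9 0 0;0.6 -4 -9 0 -0.1;0.6 -9.2 -9 0.8 -0.262;0.6 -9.2 -9 0.8 -0.262;0.6 -9.2 -9 0.8 -0.262"}}

```text
clock: 11.92
tool_pos: [0.5031, 0.0958, 0.3098]
ee_rot: [-0.062, 0.705, -0.704, 0.061]
ft_force: [-0.6, 0.9, -0.6]
gripper_width: 0.056
```

```bash
python3 -c "
from h import *
go(.506,.111,.22,-80)
t=grab('top');zoom(t,230,180,80,70,8,'f2');s=grab('side');zoom(s,290,130,100,110,5,'f1')"
```

```text
now [0.5031 0.0958 0.3098] yaw -80.07 F [-0.6  0.9 -0.6] w 0.056 t 11.925 q7 -1.19
shift cm [-0.57  8.98 -1.44] turn -0.001 min rows 1.5
```

View pics/f1.png

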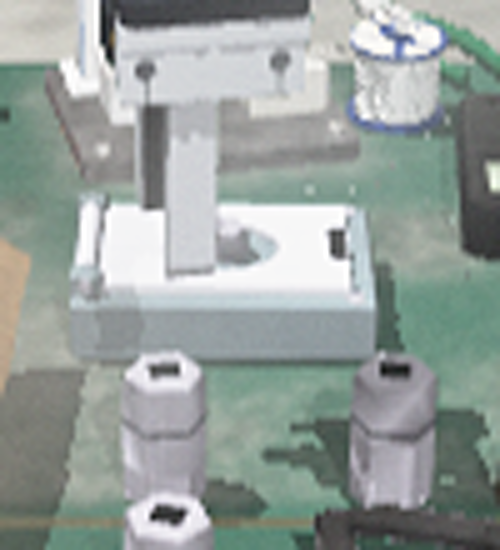

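View pics/f2.png

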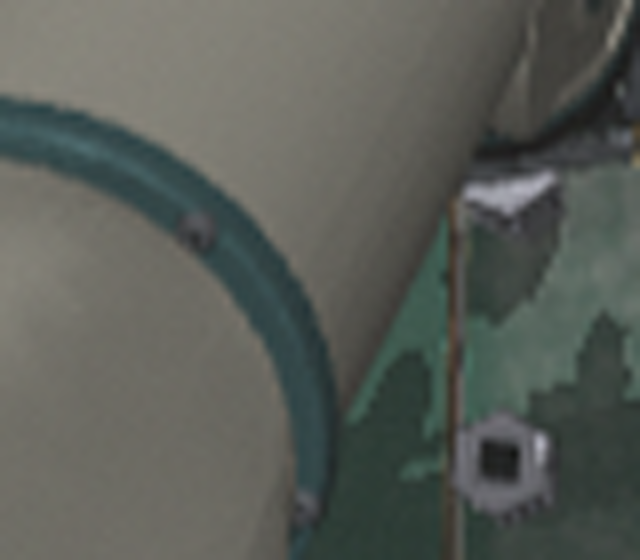

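Request:
{"name": "send_rows", "arguments": {"moves": "0.6 -0.57 0 -1.44 0;0.6 -0.57 2 -1.44 0;0.6 -0.57 2 -1.44 0;0.6 -0.57 2 -1.44 0"}}

```text
clock: 12.52
tool_pos: [0.507, 0.1117, 0.2905]
ee_rot: [-0.062, 0.704, -0.704, 0.062]
ft_force: [-0.2, 0.3, 0.2]
gripper_width: 0.0564
```

```bash
python3 -c "
from h import *
t=grab('top');s=grab('side')
uv,_=sub(t['frame'],292,237,9,110);print(hexpts(t,uv,.06));print(ray(t,dark(t,292,237,4,70),.06))
uv,_=sub(t['frame'],292,237,9,130);print(hexpts(t,uv,.06))
go(.506,.111,.22,-80)"
```

```text
(array([0.40612726, 0.1032802 ]), np.float64(-19.753409379659704), np.float64(0.27551864577570007), 170.29874931884237)
[[0.41201279 0.11169006 0.06      ]]
(array([0.40441913, 0.10347791]), np.float64(26.136731336391446), np.float64(0.05478619414830289), 102.59236654053261)
now [0.5072 0.1113 0.2908] yaw -79.98 F [-0.  -0.7  0.3] w 0.0566 t 12.625 q7 -1.19
shift cm [0.13 7.08 0.01] turn 0.0 min rows 1.1
```

Request:
{"name": "send_rows", "arguments": {"moves": "0.6 0.07 3 0 0;0.6 0.07 5.5 0 0;0.6 0.07 7.1 0 0;0.6 0.07 7.1 0 0;0.25 0.07 7.1 0 0;0.1 0.07 7.1 0 0;0.1 0.07 7.1 0 0;0.1 0.07 7.1 0 0"}}

```text
clock: 13.62
tool_pos: [0.5065, 0.1112, 0.2198]
ee_rot: [-0.061, 0.705, -0.704, 0.062]
ft_force: [-0.6, 0.6, 3.8]
gripper_width: 0.0304
```

```bash
python3 -c "
from h import *
go(.4797,-.0475,.300,-95.5)"
```

```text
now [0.5065 0.1112 0.2198] yaw -79.97 F [-0.6  0.6  3.8] w 0.0304 t 13.625 q7 -1.12
shift cm [ 5.4  -8.03 15.16] turn 0.271 min rows 2.9
```

Request:
{"name": "send_rows", "arguments": {"moves": "0.1 0 -4 0 0;0.1 0 -8 0 0;0.1 2 -8 5 0.1;0.1 4 -8 10 0.2;0.1 5.4 -8 15.2 0.27;0.1 5.4 -8 15.2 0.27;0.1 5.4 -8 15.2 0.27;0.1 5.4 -8 15.2 0.27"}}

```text
clock: 14.62
tool_pos: [0.4797, -0.0465, 0.299]
ee_rot: [0.032, 0.707, -0.706, -0.033]
ft_force: [0.4, 0.4, -1.3]
gripper_width: 0.0303
```

```bash
python3 -c "
from h import *
go(.4797,-.0475,.270,-95.5)
s=grab('side');zoom(s,290,110,100,90,7,'g3')"
```

```text
now [ 0.4797 -0.0465  0.299 ] yaw -95.29 F [ 0.4  0.4 -1.3] w 0.0303 t 14.625 q7 -1.09
shift cm [-0.01  2.9   0.1 ] turn 0.004 min rows 0.5
```

View pics/g3.png

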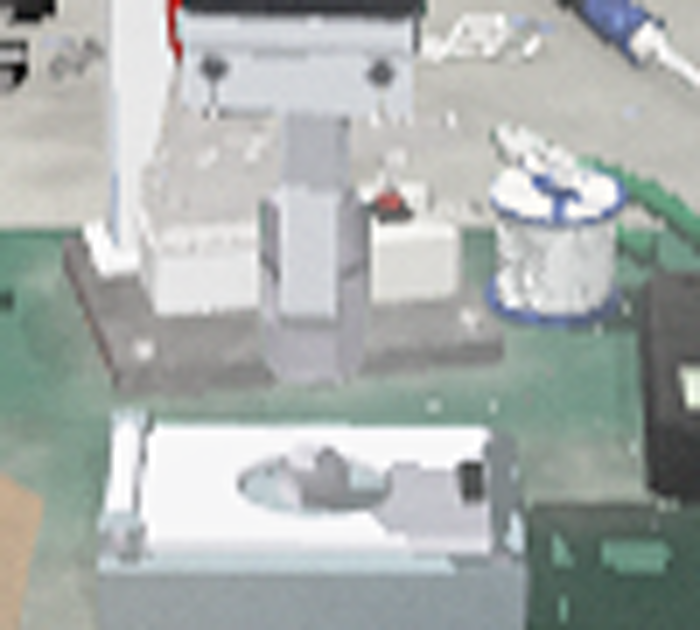

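Request:
{"name": "send_rows", "arguments": {"moves": "0.1 0.02 1.5 0.07 0.005;0.1 0.02 2.9 0.07 0.005;0.1 0.02 3.2 0.07 0.005;0.1 0.02 3.5 0.07 0.005;0.1 0.02 3.8 0.07 0.005;0.1 0.02 3.9 0.07 0.005"}}

```text
clock: 15.42
tool_pos: [0.4793, -0.0488, 0.2602]
ee_rot: [-0.035, -0.706, 0.706, 0.035]
ft_force: [0.1, -0.8, -1.2]
gripper_width: 0.0301
```

Free at 0.2602, already lower than the first socket stopped. Going on down.

Request:
{"name": "send_rows", "arguments": {"moves": "0.1 0 0.3 -0.05 0;0.1 0 0.5 -0.05 0;0.1 0 0.7 -0.05 0;0.1 0 0.9 -0.05 0"}}

```text
clock: 15.92
tool_pos: [0.4794, -0.0482, 0.2511]
ee_rot: [-0.035, -0.706, 0.706, 0.035]
ft_force: [0.7, -0.5, -1.0]
gripper_width: 0.03
```

Request:
{"name": "send_rows", "arguments": {"moves": "0.1 0 0.1 0 0;0.1 0 0.2 0 0;0.1 0 0.2 0 0"}}

```text
clock: 16.3
tool_pos: [0.4793, -0.0483, 0.2497]
ee_rot: [0.036, 0.706, -0.706, -0.035]
ft_force: [-0.9, 1.4, 4.7]
gripper_width: 0.0294
```

```bash
python3 -c "
from h import *
go(.4797,-.0475,.250,-95.5)
s=grab('side','side_end');zoom(s,280,110,110,100,6,'k1')"
```

```text
now [ 0.4793 -0.0483  0.2497] yaw -95.76 F [-0.9  1.4  4.7] w 0.0294 t 16.3 q7 -1.03
shift cm [-0.03 -0.03 -0.09] turn -0.004 min rows 0.0
```

View pics/k1.png

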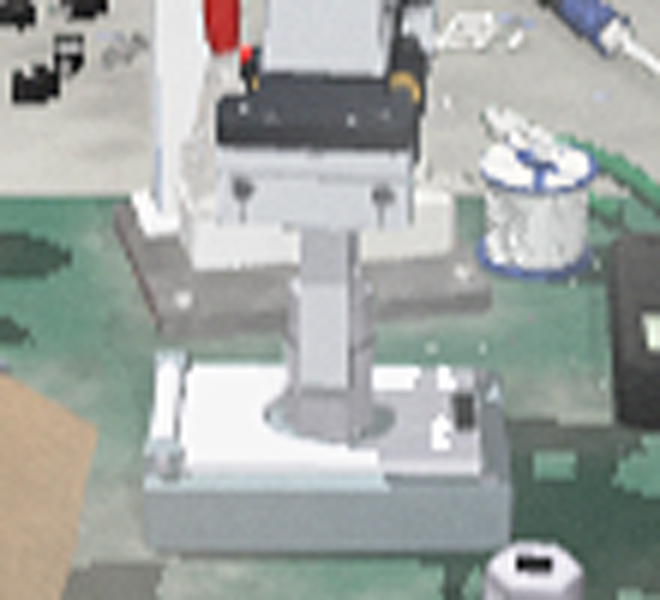

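Request:
{"name": "send_rows", "arguments": {"moves": "0.1 0 0.12 0 0;0.1 0 0.12 0 0;0.1 0 0.12 0 0;0.1 0 0.12 0 0"}}

```text
clock: 16.85
tool_pos: [0.4792, -0.0485, 0.2496]
ee_rot: [0.036, 0.707, -0.706, -0.035]
ft_force: [-4.2, 0.8, 18.9]
gripper_width: 0.03
```

```bash
python3 -c "
from h import *
go(.4797,-.0475,.250,-95.5)
s=grab('side');zoom(s,290,150,150,120,5,'k2')
t=grab('top');zoom(t,195,170,130,100,6,'k3')"
```

```text
now [ 0.4792 -0.0485  0.2496] yaw -95.77 F [-4.2  0.8 18.9] w 0.03 t 16.85 q7 -1.02
shift cm [-0.04 -0.04 -0.1 ] turn -0.005 min rows 0.0
```

View pics/k2.png

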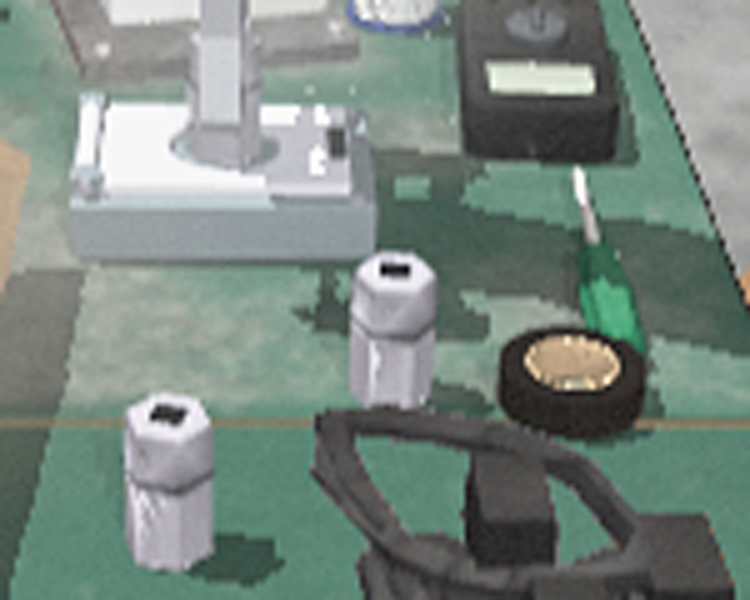

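View pics/k3.png

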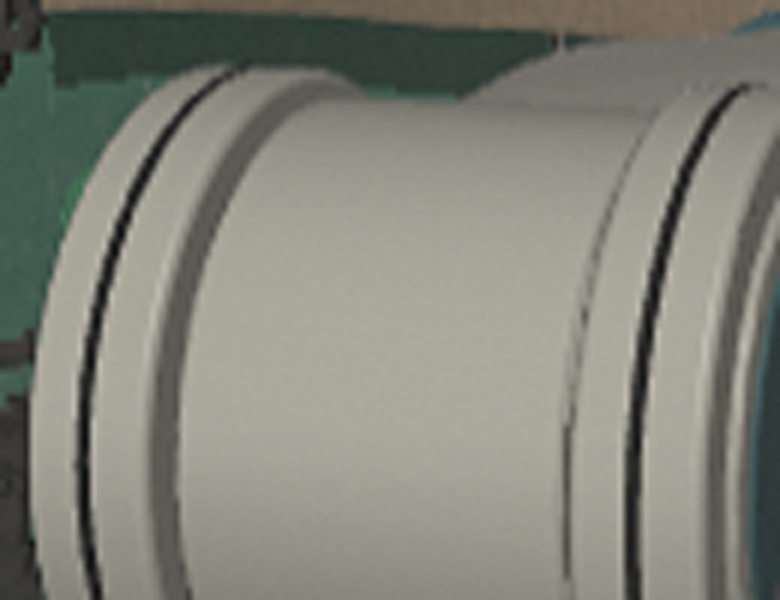

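The side view shows the fitting socket seated in the opening near zoom (225,165). The other two stand upright near (393,330) and (168,485). The top view is blocked by the arm. Raising the push to 19 N lowered the socket by only 0.1 mm, so it is on its stop.

```bash
python3 -c "
from cell import ctrl
print(ctrl.sign_off())"
```

```text
the job is handed in; nothing more can be done
None
```

I pressed the keeper plate level, found a socket that fits the hub nut, and handed in at about 17 s with it still gripped on the nut.

- **Plate:** I pressed it with closed fingers until it hit its stop, at 47 N on the wrist. Fingertip height then was about 34 mm, against 35 mm for a level plate. It still looked level in the last side view.
- **Nut:** The hub nut measured about 20 mm across flats with its stud level, so I took it to be nut_1.
- **First socket tried (nearest the robot):** It stopped hard about 11 mm above the block. Small sideways moves did not let it drop further, so I stood it back upright where it came from.
- **Second socket tried:** It slid freely down to a hard stop. The tool height was 0.2496 m, against 0.2498 m expected for the mouth on the block. Raising the push from 5 N to 19 N lowered it only 0.1 mm, and the finger opening stayed at 30 mm.
- **Third socket:** I never needed to try it; it stands untouched and upright.

**Last checks:** The side view showed both spare sockets upright and the spool in place. The tin was not in that view. At the end the arm blocked the top view, so the socket's centring on the nut rests on the free fit and the arm position. The two cameras disagreed by about 2 mm in x, which I handled by measuring the sockets and the nut relative to each other.

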